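# Find a vial sleeve's bore on the gauge pin and hold the sleeve bore-up

## Task

Take the vial sleeve from the cradle's front place (the one nearer the robot), find by feel which end has the bore, and prove the bore by sliding it fully home on the level gauge pin, without forcing it. Then draw it off, turn the sleeve bore-up (set it back in the cradle to change your grip if you need to) and finish while holding it upright and still in the gripper at least 150 mm above the worktop, clear of cradle and gauge, ready to be given its vial. Leave the other sleeve lying in the cradle's rear place, and do not knock over the measuring cylinder or the beaker.

Things in the scene. Friction and masses are not known exactly. Their poses are not given: they have to be found in the camera images.
- sleeve_a: aluminium vial sleeve: round bar 34 mm in diameter, 80 mm long, 140-220 g, lying in the cradle. One end is solid, the other has a chamfered blind bore 18.4 mm wide, 27 mm deep; outside both ends look alike. Origin at mid-length on the axis, y along the axis (start: along the cradle's y). The bore is at +y in one sleeve and at -y in the other: not told which. Starts in either place.
- sleeve_b: aluminium vial sleeve: round bar 34 mm in diameter, 80 mm long, 140-220 g, lying in the cradle. One end is solid, the other has a chamfered blind bore 18.4 mm wide, 27 mm deep; outside both ends look alike. Origin at mid-length on the axis, y along the axis (start: along the cradle's y). The bore is at +y in one sleeve and at -y in the other: not told which. In the place sleeve_a leaves.
- cradle: fixed grey metal cradle, 186 (x) x 120 (y) x 58 mm; origin at its underside's centre, on the worktop, z up. Two places, front (x = -48 mm) and rear (x = +48 mm), each hold a sleeve along y, axis 46 mm up, on two 90-degree V saddles 12 mm wide at y = -34 and +34 mm; the sleeve's middle between them is free all round, down to the base 10 mm up. 
- front_place (a point): on the cradle: the middle of a sleeve lying centred in the front place (nearer the robot), 46 mm above the worktop; axes as the cradle's. End plates, 5 mm thick, reach 12 mm above this point; their inner faces are 48 mm from it along y, 8 mm beyond the sleeve's ends. A sleeve can be set back here with either end at either side.
- rear_place (a point): the same point of the rear place, 96 mm behind the front one; the sleeve here stays
- gauge: fixed bore gauge: grey post 30 x 44 mm, 116 mm high, on a foot 100 x 80 x 12 mm (x -40 to +60 mm); clamp knob on top to 128 mm. Origin under the post's centre on the worktop, z up. Its level round-nosed steel pin, 16.4 mm in diameter, points along -x, axis at y = 0, 95 mm up; a 27 mm wide collar ends at x = -20 mm, the nose is at x = -87 mm.
- pin_nose (a point): tip of the gauge pin on its axis, 95 mm up; axes as the gauge's; the pin is rounded over its last 10 mm. A sleeve pushed along the gauge's +x stops with its origin at x = -40 mm from here if its solid end meets the nose, or goes on to x = -13 mm if the bore is fully home (nose on the bore's floor).
- cylinder: loose clear measuring cylinder, 30 mm wide on a 57 mm foot, 188 mm tall, standing behind the work; origin at the centre of its underside, z up. Leave it standing
- beaker: loose small glass beaker, 63 mm wide, 69 mm tall, standing behind the work; origin at the centre of its underside, z up. Leave it standing
Mind the look-alikes: they are no part of the job. Leave any pink, purple or yellow look-alike of the sleeve_b alone.

How it is judged:
By the outcome, as a careful person would: the job done as asked, in the order asked, and still so for the second after the job is handed in, while the arm keeps its last pose, push and grip.
It also fails if it takes over 72 s, if anything falls off the work surface, if the arm or the gripper's body presses on something with over 40 N, if the wrist force passes 120 N, or if a joint passes its speed limit or range.

## Robot

A 6-joint arm with a two-finger parallel gripper is mounted at the origin on a cart in front of the work surface, level with it; the furniture and walls round the work are solid. World frame = base frame: x ahead of the robot, y to its left, z up, the work surface at z = 0. Lengths are in m, angles in rad, forces in N, time in s.
With the tool pointing down it reaches from about 0.325 to 0.925 m from the base axis. Payload 3.1 kg.
Tool frame: the origin (TCP) lies midway between the tips of the shut fingers; the grasp point (between the pads) lies 19 mm behind it (arm.tcp_to_grasp is the distance from the TCP to the grasp point, in m); z points along the fingers, y is the line along which they close (so a half turn about z gives the same grasp; the last joint's range is limited). The gripper opens to 85 mm and grips with 20 to 120 N. Pads are 22 mm wide; open, the fingers measure 114 mm over their backs; the gripper's body (76 mm by 85 mm) begins 54 mm behind the grasp point. The pads swing forward as they close: fully open they stand 13 mm farther back than shut.
Start: joints at [-1.387, 0.217, 1.613, -0, 1.311, -0.112], TCP at [0.182, -0.598, 0.231] pointing down, gripper open.
Joint ranges: [-2.75, 2.75], [-0.78, 2.1], [0.31, 2.55], [-1.13, 4.27], [0.13, 2.63], [-2.58, 2.58]. Speed limits (rad/s): [2.79, 2.79, 3.14, 3.14, 3.14, 3.14].

## Interface

Orientations are given as a unit quaternion [x, y, z, w].
In Python, from rig import arm gives the robot as it stands.
- The arm moves only by the tool apply_moves, never from a script. Its argument "deltas" is a list of rows, each a list of 6 numbers: the shift along the tool's x, y, z in parts of the range, where 1.0 means 75 cm, then the turn, a rotation vector about the tool's x, y, z in shares of 4 rad (1.0 is 4 rad). In form: [[x, y, z, rx, ry, rz], ...]. A call has 1 to 8 rows; each row is the pose to reach, as a shift and turn from the pose commanded when the call began, along the tool's axes at that moment; what a row does not reach only later rows make up. A row lasts 1/12 s, in which the tool goes at most 41.7 mm and 7.16 degrees, less where a joint would pass 70% of its speed; a pose out of reach is approached as far as the arm can. Shift and turn numbers lie between -1 and 1, and a call with a number outside is refused. A call with a gripper value outside its range is refused whole. "grip" is the closure, from 0 (fully open) to 1 (shut), set as the call begins (left out, the last holds). The fingers move at their own pace and stop on an object; the grip force is fixed at half the most. Time passes only in rows, so rows that repeat a pose let the fingers close. It gives the time, the measured TCP pose, the force, the opening and the grip force at its end, in the units of the state.
- arm.sense(): the state, without advancing time (a new reading comes with each control period).
- arm.read_camera(name): name is "scene" or "top" or "wrist"; returns a dict with "image" (420x560x3 uint8, blue, green, red), "z_map" (420x560 float32, m along the optical axis (not along the pixel's ray), 0 where there is no reading), "mtx" (3x3 intrinsics, pixels), "pose" (4x4, takes a point from camera to world coordinates). Camera axes: x right, y down, z forward; pixel columns grow to the right and rows downward; lengths in m; the calibration is good to about 2 mm. A picture is of the moment at which its call begins.
- arm.job_done(): hands the job in; it is judged then, once.
Trained networks look in the newest picture that a camera, given by its name, has taken for a name from the list of things; names that differ only in an ending like _2 or _b are one class to them, and where a whole thing is asked for, a point or a joint stands for the part that bears it (a point fixed in the world has none). Each returns a list of dicts, best first, with "conf" (0 to 1); they miss things now and then, are a little off and sometimes report something else, mostly with a low value. They report only what shows in the picture. A call takes as long as a camera call. They do not tell look-alikes from the thing itself.
- arm.spot_in(camera, target): "xy" ([column, row] in pixels, amid what is visible of it).
- arm.silhouettes(camera, target): "mask" (420x560 bool, what is visible of it) and "xy" ([column, row] in pixels, amid what is visible of it).
- arm.place_of(camera, target): "xy" ([column, row] in pixels: a listed point, or the origin of a listed thing).
The state is a dict: "time_s": time; "qpos": joint angles; "qvel": joint speeds; "effort": joint torques, N m; "tcp_pos": TCP position; "tcp_rot": TCP orientation; "wrist_force": force on the tool from outside, world axes, zero at the start; "wrist_torque": the same for the moment, N m; "width": finger opening in m; "gripper_force": force on a finger pad.
Only numpy, scipy, OpenCV 4.12 (cv2) and the standard library are available. Lean on these libraries where they do the work, as an engineer would, in place of code of your own. Each camera call takes 0.05 s, during which the arm holds its last target. There are 200 camera calls.

## Working session

There is one attempt and no reset: what is moved stays moved. The work goes in short steps, Python scripts to look and compute and a tool call to move; the robot and the scene stay as the last step left them, time stands still between calls to the robot, and variables do not carry over. Pictures are saved under pics/ and viewed, at most 10 in all, crops included, and the job is handed in when it is done.

Besides the shell and the picture viewer there is one more tool, called after "Call:" by a JSON object that holds its "api" and its "payload". apply_moves: Moves the arm, as the interface text tells. Its arguments: {"type":"object","properties":{"deltas":{"type":"array"},"grip":{"type":"number"}},"required":["deltas"]}

```bash
ls; mkdir -p pics
cat > h.py <<'E'
import numpy as np, cv2
from rig import arm
from scipy.spatial.transform import Rotation as R
def px(c,u,v,z=None):
    K=c["mtx"];P=c["pose"]
    if z is None: z=c["z_map"][int(round(v)),int(round(u))]
    return P[:3,:3]@(z*np.array([(u-K[0,2])/K[0,0],(v-K[1,2])/K[1,1],1]))+P[:3,3]
def cloud(c):
    K=c["mtx"];P=c["pose"];v,u=np.mgrid[:420,:560];z=c["z_map"]
    p=np.stack([(u-K[0,2])/K[0,0]*z,(v-K[1,2])/K[1,1]*z,z],-1)
    q=p@P[:3,:3].T+P[:3,3];q[z<=0]=np.nan
    return q
def ray(c,u,v,h):
    a=px(c,u,v,1.0);o=c["pose"][:3,3];d=a-o
    return o+d*(h-o[2])/d[2]
E
python3 - <<'E'
from h import *
np.set_printoptions(precision=4,suppress=True)
ims=[]
for n in ("top","scene"):
    c=arm.read_camera(n);im=c["image"];cv2.imwrite(f"pics/{n}0.png",im)
    print(n,c["pose"][:3,3],c["pose"][:3,2])
    for t,h in (("sleeve_a",.046),("front_place",.046),("rear_place",.046),("cradle",0),("gauge",0),("pin_nose",.095),("cylinder",0),("beaker",0)):
        for d in arm.place_of(n,t)[:3]:
            print(t,round(d["conf"],2),np.round(d["xy"],1),ray(c,*d["xy"],h))
s=arm.sense();print(s)
E
```

```text
pics
top [ 0.4726 -0.0715  1.1198] [ 0.1535 -0.0108 -0.9881]
sleeve_a 0.83 [158.1 228.5] [0.616  0.1762 0.046 ]
sleeve_a 0.77 [230.4 245.9] [0.5738 0.02   0.046 ]
sleeve_a 0.66 [295.5 224.9] [ 0.6158 -0.1222  0.046 ]
front_place 0.58 [163.9 272.3] [0.5211 0.163  0.046 ]
rear_place 0.71 [162.  230.7] [0.6109 0.1677 0.046 ]
cradle 0.97 [168.1 255.2] [0.5611 0.1639 0.    ]
gauge 0.94 [381.6 217.6] [ 0.6333 -0.321   0.    ]
cylinder 0.83 [303.  166.5] [ 0.7576 -0.1463  0.    ]
beaker 0.82 [271.8 154. ] [ 0.7893 -0.075   0.    ]
scene [ 0.3643 -0.5276  0.7331] [ 0.3375  0.555  -0.7603]
sleeve_a 0.87 [231.8 220. ] [0.5611 0.0041 0.046 ]
sleeve_a 0.68 [184.1 182. ] [0.5173 0.1641 0.046 ]
sleeve_a 0.61 [244.4 305.9] [ 0.4894 -0.1894  0.046 ]
front_place 0.77 [183.4 184.7] [0.5126 0.1567 0.046 ]
rear_place 0.68 [218.9 162.4] [0.6157 0.1824 0.046 ]
cradle 0.9 [201.6 184.1] [0.5619 0.1811 0.    ]
pin_nose 0.75 [309.9 336.7] [ 0.5455 -0.3167  0.095 ]
cylinder 0.59 [346.3 241.2] [ 0.7628 -0.145   0.    ]
beaker 0.67 [332.3 215. ] [ 0.7804 -0.0679  0.    ]
{'time_s': 0.9, 'qpos': array([-1.3872,  0.2169,  1.6134,  0.    ,  1.3113, -0.1122]), 'qvel': array([ 0.001 ,  0.0006, -0.0016, -0.0001, -0.0011,  0.0021]), 'effort': array([ -0.0005, -39.6879, -30.4259,  -0.0003,   0.0007,   0.    ]), 'tcp_pos': array([ 0.1822, -0.5979,  0.2313]), 'tcp_rot': array([0.9891, 0.1474, 0.    , 0.    ]), 'wrist_force': array([ 0.1146, -0.1607,  0.4074]), 'wrist_torque': array([0.0118, 0.007 , 0.0463]), 'gripper_force': 0.0, 'width': 0.08530887827301323}
```

Run:
```python
import cv2,numpy as np
a=cv2.imread("pics/top0.png");b=cv2.imread("pics/scene0.png")
a=cv2.resize(a[130:330,110:450],None,fx=2.3,fy=2.3)[:, :790]
cv2.imwrite("pics/a.png",a)
```

```text
(no output)
```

View pics/a.png

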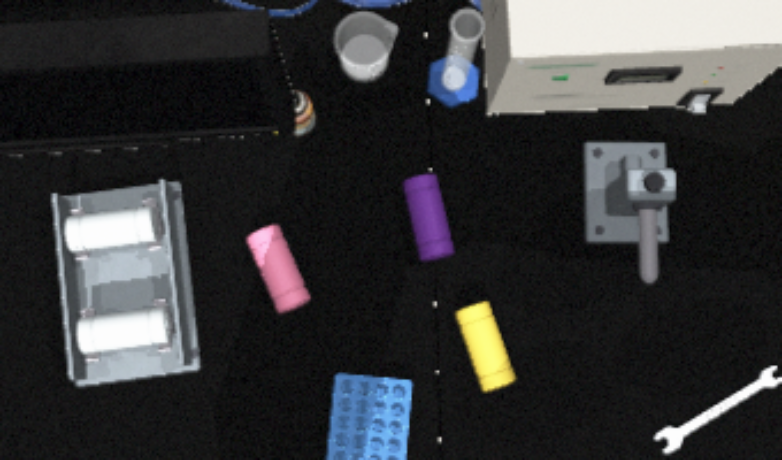

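View pics/scene0.png

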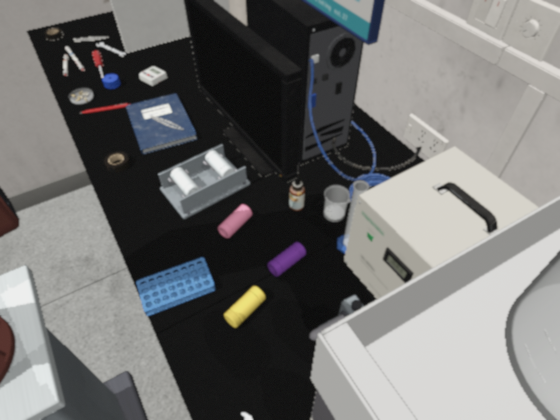

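The top picture (crop, 2.3x) shows the cradle at left with two white sleeves (front at about crop 125,332), and the gauge at right, its pin pointing towards the robot with the nose at about crop (649,280). The pink, purple and yellow look-alikes lie between them. The scene view agrees.

```bash
cat > fit.py <<'E'
from h import *
np.set_printoptions(precision=4,suppress=True)
def line(p):
    m=p.mean(0);w,V=np.linalg.eigh(np.cov((p-m).T));d=V[:,-1];t=(p-m)@d
    return m,d,np.percentile(t,[1,99]),np.sqrt(w)
def sleeves(c):
    q=cloud(c);im=c["image"].astype(int)
    m=(q[...,2]>.048)&(q[...,2]<.075)&(im.min(-1)>170)
    n,l,st,_=cv2.connectedComponentsWithStats(m.astype(np.uint8))
    for i in range(1,n):
        if st[i,4]>80:
            p=q[l==i];mm,d,t,w=line(p[:,:2]);print("sleeve",mm,"mid",mm+d*t.mean(),np.degrees(np.arctan2(d[1],d[0])),t,w,"ztop",np.percentile(p[:,2],[50,95,99]),st[i])
def pin(c):
    q=cloud(c)
    m=(q[...,2]>.094)&(q[...,2]<.112)&(q[...,1]<-.25)&(q[...,1]>-.40)&(q[...,0]>.46)&(q[...,0]<.66)
    n,l,st,_=cv2.connectedComponentsWithStats(m.astype(np.uint8))
    for i in range(1,n):
        if st[i,4]>30:
            p=q[l==i]
            mm,d,t,w=line(p[:,:2]);print("pin",mm,np.degrees(np.arctan2(d[1],d[0])),"ends",mm+d*t[0],mm+d*t[1],w,"z",np.percentile(p[:,2],[5,50,95]),st[i])
E
python3 - <<'E'
from fit import *
for n in("top","scene"):
    c=arm.read_camera(n);print(n);sleeves(c);pin(c)
    q=cloud(c);m=(q[...,2]>.05)&(q[...,2]<.062)&(q[...,0]>.42)&(q[...,0]<.72)&(q[...,1]>.08)&(q[...,1]<.26)
    print("plates",np.nanpercentile(q[m],[1,50,99],axis=0))
    m=(q[...,2]>.006)&(q[...,2]<.02)&(q[...,0]>.5)&(q[...,0]<.75)&(q[...,1]>-.42)&(q[...,1]<-.25)
    p=q[m];
    if len(p)>20: print("foot",len(p),cv2.minAreaRect((p[:,:2]*1000).astype(np.float32)))
    m=(q[...,2]>.11)&(q[...,2]<.14)&(q[...,0]>.5)&(q[...,0]<.7)&(q[...,1]>-.42)&(q[...,1]<-.25)
    p=q[m];
    if len(p)>5: print("post",len(p),cv2.minAreaRect((p[:,:2]*1000).astype(np.float32)))
E
```

```text
top
sleeve [0.612  0.1749] mid [0.612  0.1747] 95.77563621099468 [-0.0389  0.0386] [0.0086 0.0228] ztop [0.0599 0.0642 0.0654] [139 221  38  18 527]
sleeve [0.5177 0.1628] mid [0.5178 0.1622] 96.00907599648227 [-0.0394  0.0382] [0.0086 0.023 ] ztop [0.06   0.0641 0.0655] [144 265  39  19 540]
pin [ 0.5918 -0.3158] -174.25019167373455 ends [ 0.6439 -0.3105] [ 0.549  -0.3201] [0.0075 0.0247] z [0.0965 0.1012 0.1105] [381 204  22  49 333]
plates [[0.4848 0.1083 0.0504]
 [0.5667 0.1691 0.0576]
 [0.6481 0.2256 0.0619]]
foot 929 ((659.654541015625, -338.2161560058594), (136.0997314453125, 164.0778350830078), 0.8279869556427002)
post 309 ((631.6676025390625, -319.2890625), (43.66268539428711, 31.230533599853516), 87.37328338623047)
scene
sleeve [0.6087 0.1736] mid [0.6085 0.1769] 94.72945111674666 [-0.04    0.0466] [0.0079 0.0243] ztop [0.0595 0.063  0.0643] [205 150  26  26 315]
sleeve [0.5142 0.1614] mid [0.5138 0.166 ] 95.52617471735687 [-0.0397  0.0489] [0.0078 0.0244] ztop [0.0598 0.0632 0.0638] [171 167  25  27 338]
pin [ 0.5845 -0.3163] -175.64271708245056 ends [ 0.6195 -0.3136] [ 0.5464 -0.3192] [0.0044 0.0252] z [0.0969 0.1016 0.1093] [310 303  40  37 284]
plates [[0.4817 0.106  0.0503]
 [0.5575 0.1593 0.0567]
 [0.6514 0.2241 0.0619]]
foot 62 ((666.5050048828125, -287.0059509277344), (132.048095703125, 43.58412170410156), 13.435291290283203)
post 261 ((631.6864624023438, -315.1249084472656), (30.09470558166504, 29.0914306640625), 89.38963317871094)
```

```bash
cat > to.py <<'E'
from h import *
np.set_printoptions(precision=2,suppress=True)
def Rdown(a):
    a=np.radians(a);x=np.array([np.cos(a),np.sin(a),0]);z=np.array([0,0,-1.]);return np.stack([x,np.cross(z,x),z],1)
def to(p,Rt,s=None):
    s=s or arm.sense();R0=R.from_quat(s["tcp_rot"]).as_matrix()
    print("delta cm",100*R0.T@(np.array(p)-s["tcp_pos"]),"rot deg",np.degrees(R.from_matrix(R0.T@Rt).as_rotvec()))
def st():
    s=arm.sense();M=R.from_quat(s["tcp_rot"]).as_matrix();print(s["time_s"],"p",np.round(s["tcp_pos"],4),"a",np.degrees(np.arctan2(M[1,0],M[0,0])),"tilt",M[2],"F",s["wrist_force"],"w",s["width"],"gf",s["gripper_force"],"q",s["qpos"])
E
python3 -c "
from to import *
st();to([.517,.162,.20],Rdown(95.9))"
```

```text
1.0 p [ 0.18 -0.6   0.23] a 16.946362137085718 tilt [ 0.  0. -1.] F [-0.06 -0.99  0.82] w 0.08544493625970143 gf 0.0 q [-1.39  0.22  1.61  0.    1.31 -0.11]
delta cm [ 54.17 -62.93   3.13] rot deg [  0.     0.   -78.95]
```

The rows are not in the units I measure in: shifts go in shares of 75 cm and turns go in shares of 4 rad. I convert before sending: -62.9 cm is -0.8387, 54.2 cm is 0.7227, -79 degrees is -0.3447.

Call:
{"api": "apply_moves", "payload": {"deltas": [[0.7227, -0.8387, 0, 0, 0, -0.3447], [0.7227, -0.8387, 0, 0, 0, -0.3447], [0.7227, -0.8387, 0, 0, 0, -0.3447], [0.7227, -0.8387, 0, 0, 0, -0.3447], [0.7227, -0.8387, 0, 0, 0, -0.3447], [0.7227, -0.8387, 0, 0, 0, -0.3447], [0.7227, -0.8387, 0, 0, 0, -0.3447], [0.7227, -0.8387, 0, 0, 0, -0.3447]], "grip": 0}}

```text
time_s: 1.67
tcp_pos: [0.3171, -0.2911, 0.2315]
tcp_rot: [0.796, 0.606, 0.0, 0.0]
wrist_force: [0.2, 0.1, -0.0]
width: 0.0851
gripper_force: 0.0
```

```bash
python3 -c "
from to import *
st();to([.517,.162,.20],Rdown(95.9))"
```

```text
1.6667 p [ 0.32 -0.29  0.23] a 74.55339735342791 tilt [-0.  0. -1.] F [ 0.17  0.13 -0.03] w 0.08509672369306308 gf 0.0 q [-0.91 -0.22  2.05  0.    1.31 -0.64]
delta cm [49.    7.19  3.14] rot deg [  0.05   0.03 -21.35]
```

Scaled: 49 cm is 0.6533, 7.2 cm is 0.096, -21.4 degrees is -0.0934.

Call:
{"api": "apply_moves", "payload": {"deltas": [[0.6533, 0.096, 0.04, 0, 0, -0.0934], [0.6533, 0.096, 0.04, 0, 0, -0.0934], [0.6533, 0.096, 0.04, 0, 0, -0.0934], [0.6533, 0.096, 0.04, 0, 0, -0.0934], [0.6533, 0.096, 0.04, 0, 0, -0.0934], [0.6533, 0.096, 0.04, 0, 0, -0.0934], [0.6533, 0.096, 0.04, 0, 0, -0.0934], [0.6533, 0.096, 0.04, 0, 0, -0.0934]]}}

```text
time_s: 2.33
tcp_pos: [0.4533, 0.0129, 0.2115]
tcp_rot: [0.671, 0.741, 0.0, 0.001]
wrist_force: [0.8, -1.7, -0.2]
width: 0.0854
gripper_force: 0.0
```

```bash
python3 -c "
from to import *
st();to([.517,.162,.20],Rdown(95.9))"
```

```text
2.3333 p [0.45 0.01 0.21] a 95.66290850961113 tilt [-0.  0. -1.] F [ 0.76 -1.74 -0.19] w 0.08540142367690734 gf 0.0 q [-0.13 -0.14  2.02 -0.    1.26 -0.23]
delta cm [14.21  7.81  1.16] rot deg [ 0.08  0.03 -0.24]
```

Scaled: 14.2 cm is 0.1893, 7.8 cm is 0.104, -0.2 degrees is -0.0009.

Call:
{"api": "apply_moves", "payload": {"deltas": [[0.1893, 0.104, 0.016, 0, 0, -0.0009], [0.1893, 0.104, 0.016, 0, 0, -0.0009], [0.1893, 0.104, 0.016, 0, 0, -0.0009], [0.1893, 0.104, 0.016, 0, 0, -0.0009], [0.1893, 0.104, 0.016, 0, 0, -0.0009], [0.1893, 0.104, 0.016, 0, 0, -0.0009]]}}

```text
time_s: 2.83
tcp_pos: [0.5164, 0.1613, 0.1988]
tcp_rot: [0.669, 0.743, -0.0, -0.0]
wrist_force: [0.1, -1.0, 0.3]
width: 0.0856
gripper_force: 0.0
```

```bash
python3 -c "
from to import *
import fit
st()
c=arm.read_camera('wrist');cv2.imwrite('pics/w1.png',c['image']);print(c['pose']);fit.sleeves(c)
q=cloud(c);print('table z',np.nanpercentile(q[...,2],[5,20,50]))
z=c['z_map'];print((z>0).mean())
"
```

```text
2.8333 p [0.5164 0.1613 0.1988] a 96.05530377398956 tilt [-0.0004 -0.0009 -1.    ] F [ 0.1185 -1.0482  0.2813] w 0.08556442314310457 gf 0.0 q [ 0.1733  0.0699  1.8422 -0.0003  1.2304  0.0677]
[[ 0.9944  0.1018  0.0272  0.5092]
 [ 0.1054 -0.959  -0.263   0.2276]
 [-0.0007  0.2644 -0.9644  0.3408]
 [ 0.      0.      0.      1.    ]]
sleeve [0.5622 0.2176] mid [0.5604 0.2174] -173.7866182649445 [-0.083   0.0867] [0.0013 0.05  ] ztop [0.0573 0.0585 0.0589] [ 235  138  197    6 1014]
sleeve [0.6102 0.1766] mid [0.6103 0.1752] 96.19151539769506 [-0.0405  0.0377] [0.0088 0.023 ] ztop [0.0603 0.0629 0.0636] [ 360  149   42   87 2967]
sleeve [0.5182 0.1648] mid [0.5184 0.1633] 96.1344769389796 [-0.0406  0.0376] [0.0093 0.0231] ztop [0.0603 0.063  0.0635] [ 262  152   36   86 2936]
table z [-0.7999 -0.0013  0.0006]
0.9959566326530612
```

View pics/w1.png

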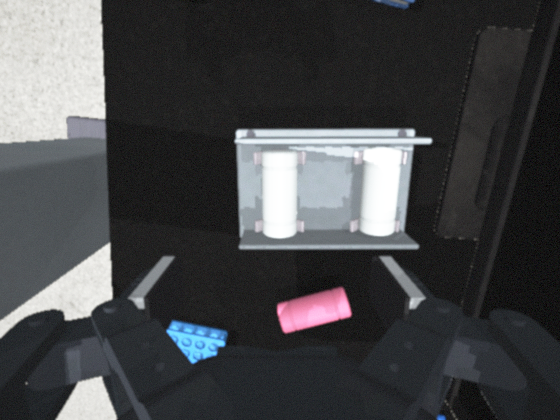

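The wrist view shows both sleeves lying in the cradle (front at about pixel 280,195, rear at 380,190), with the open fingers lined up across the front one. I'm going down onto it.

Scaled: 17.5 cm is 0.2333, 0.17 cm is 0.0023.

Call:
{"api": "apply_moves", "payload": {"deltas": [[0.0023, 0.0011, 0.0533, 0, 0, 0], [0.0023, 0.0011, 0.1067, 0, 0, 0], [0.0023, 0.0011, 0.16, 0, 0, 0], [0.0023, 0.0011, 0.2, 0, 0, 0], [0.0023, 0.0011, 0.22, 0, 0, 0], [0.0023, 0.0011, 0.2333, 0, 0, 0], [0.0023, 0.0011, 0.2333, 0, 0, 0]]}}

```text
time_s: 3.47
tcp_pos: [0.5148, 0.1597, 0.0221]
tcp_rot: [0.671, 0.742, -0.002, -0.001]
wrist_force: [0.6, 0.2, 0.4]
width: 0.0855
gripper_force: 0.0
```

Call:
{"api": "apply_moves", "payload": {"deltas": [[0, 0, 0, 0, 0, 0], [0, 0, 0, 0, 0, 0], [0, 0, 0, 0, 0, 0], [0, 0, 0, 0, 0, 0], [0, 0, 0, 0, 0, 0], [0, 0, 0, 0, 0, 0], [0, 0, 0, 0, 0, 0], [0, 0, 0, 0, 0, 0]], "grip": 1}}

```text
time_s: 4.13
tcp_pos: [0.5189, 0.1619, 0.0261]
tcp_rot: [0.67, 0.742, 0.001, 0.001]
wrist_force: [-0.2, -1.4, 6.3]
width: 0.0325
gripper_force: 59.3
```

```bash
python3 -c "
from to import *
st()"
```

```text
4.1333 p [0.52 0.16 0.03] a 95.86773782480837 tilt [-0.  0. -1.] F [-0.16 -1.37  6.31] w 0.03248912326921976 gf 59.27390277385712 q [ 0.17  0.31  1.93 -0.    0.89  0.07]
```

Scaled: -17 cm is -0.2267, -14 cm is -0.1867.

Call:
{"api": "apply_moves", "payload": {"deltas": [[0, 0, -0.0133, 0, 0, 0], [0, 0, -0.04, 0, 0, 0], [0, 0, -0.08, 0, 0, 0], [0, 0, -0.1333, 0, 0, 0], [0, 0, -0.1867, 0, 0, 0], [0, 0, -0.2267, 0, 0, 0], [0, 0, -0.2267, 0, 0, 0], [0, 0, -0.2267, 0, 0, 0]]}}

```text
time_s: 4.8
tcp_pos: [0.5182, 0.162, 0.197]
tcp_rot: [0.67, 0.742, 0.002, 0.002]
wrist_force: [-1.0, -0.8, -2.1]
width: 0.0323
gripper_force: 59.8
```

```bash
python3 -c "
from to import *
import fit
st()
c=arm.read_camera('wrist');cv2.imwrite('pics/w2.png',c['image'])
q=cloud(c)
im=c['image'].astype(int);m=(q[...,2]>.2)&(im.min(-1)>150)
n,l,s,_=cv2.connectedComponentsWithStats(m.astype(np.uint8))
for i in range(1,n):
  if s[i,4]>150: print(s[i],np.nanpercentile(q[l==i],[2,50,98],axis=0)*1000)
"
```

```text
4.8 p [0.5182 0.162  0.197 ] a 95.85906024135956 tilt [ 0.0005  0.005  -1.    ] F [-0.984  -0.7863 -2.149 ] w 0.03229105527678819 gf 59.79736804962158 q [0.1736 0.0721 1.8434 0.0001 1.221  0.0713]
[  234   183    85   169 12791] [[500.111  141.3106 211.5915]
 [516.2587 177.3393 231.1037]
 [532.6073 203.2135 233.931 ]]
```

View pics/w2.png

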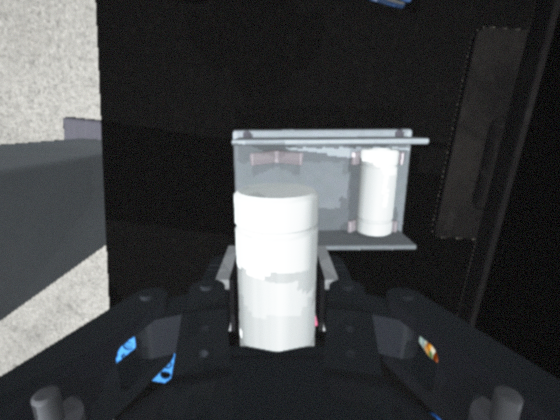

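The picture shows the sleeve held squarely between the pads (about pixel 277,265), and the rear sleeve undisturbed at about 378,190. Next I fit the held sleeve's axis in the tool frame.

```bash
cat > held.py <<'E'
from to import *
from scipy.optimize import least_squares
def held(c,s):
    M=R.from_quat(s["tcp_rot"]).as_matrix();q=(cloud(c)-s["tcp_pos"])@M
    im=c["image"].astype(int);m=(im.min(-1)>120)&(abs(q[...,1])<.025)&(abs(q[...,0])<.06)&(q[...,2]<.0)&(q[...,2]>-.05)
    m=cv2.erode(m.astype(np.uint8),np.ones((5,5)))>0
    p=q[m];k=(abs(p[:,0])<.05)
    p=p[k]*1000
    f=lambda v:(lambda d:np.linalg.norm(np.cross(p-[0,v[0],v[1]],d),axis=1)-17)((lambda d:d/np.linalg.norm(d))(np.array([1,v[2],v[3]])))
    r=least_squares(f,[0,-19,0,0],loss="soft_l1");v=r.x
    print("n",len(p),"axis in tool mm: y,z",v[:2],"slopes deg y,z",np.degrees(v[2:]),"res",np.median(abs(r.fun)),"x range",np.percentile(p[:,0],[0.5,99.5]))
if __name__=="__main__":
    c=arm.read_camera("wrist");held(c,arm.sense());st()
E
python3 held.py
```

```text
n 10800 axis in tool mm: y,z [  0.83 -20.99] slopes deg y,z [-0.33  0.45] res 0.3584104482107282 x range [-20.94  41.11]
4.9 p [0.52 0.16 0.19] a 95.85040279705217 tilt [-0. -0. -1.] F [ 0.21 -0.42  0.11] w 0.03247807799697794 gf 59.79634165763855 q [0.17 0.08 1.85 0.   1.22 0.07]
```

```bash
python3 -c "
from to import *
to([.457,-.3285,.20],Rdown(5.7))"
```

```text
delta cm [-48.14 -10.8   -0.69] rot deg [-0.15  0.16 90.15]
```

Scaled: -48 cm is -0.64, -10.8 cm is -0.144, 90 degrees is 0.3927.

Call:
{"api": "apply_moves", "payload": {"deltas": [[-0.64, -0.144, -0.0093, 0, 0, 0.3927], [-0.64, -0.144, -0.0093, 0, 0, 0.3927], [-0.64, -0.144, -0.0093, 0, 0, 0.3927], [-0.64, -0.144, -0.0093, 0, 0, 0.3927], [-0.64, -0.144, -0.0093, 0, 0, 0.3927], [-0.64, -0.144, -0.0093, 0, 0, 0.3927], [-0.64, -0.144, -0.0093, 0, 0, 0.3927], [-0.64, -0.144, -0.0093, 0, 0, 0.3927]]}}

```text
time_s: 5.57
tcp_pos: [0.4746, -0.1702, 0.1958]
tcp_rot: [0.945, 0.327, -0.002, -0.002]
wrist_force: [1.7, 0.1, -1.0]
width: 0.0325
gripper_force: 59.9
```

```bash
python3 -c "
from to import *
st();to([.457,-.3285,.20],Rdown(5.7))"
```

```text
5.5667 p [ 0.47 -0.17  0.2 ] a 38.19406686602897 tilt [-0.   -0.01 -1.  ] F [ 1.74  0.15 -0.97] w 0.032505827553697304 gf 59.94044601917267 q [-0.48 -0.    1.92  0.    1.23  0.42]
delta cm [-11.18  11.35  -0.46] rot deg [-0.27  0.22 32.49]
```

Scaled: 11.4 cm is 0.152, -11.2 cm is -0.1493, 32.5 degrees is 0.1418.

Call:
{"api": "apply_moves", "payload": {"deltas": [[-0.1493, 0.152, -0.0053, 0, 0, 0.1418], [-0.1493, 0.152, -0.0053, 0, 0, 0.1418], [-0.1493, 0.152, -0.0053, 0, 0, 0.1418], [-0.1493, 0.152, -0.0053, 0, 0, 0.1418], [-0.1493, 0.152, -0.0053, 0, 0, 0.1418], [-0.1493, 0.152, -0.0053, 0, 0, 0.1418], [-0.1493, 0.152, -0.0053, 0, 0, 0.1418]]}}

```text
time_s: 6.15
tcp_pos: [0.4591, -0.3271, 0.1998]
tcp_rot: [0.999, 0.053, -0.002, -0.002]
wrist_force: [0.1, 0.7, -0.3]
width: 0.0322
gripper_force: 60.0
```

```bash
cat > pinfit.py <<'E'
from held import *
def pinfit(c,r=8.2):
    q=cloud(c)
    u=np.array([np.cos(np.radians(5.7)),np.sin(np.radians(5.7))]);w=np.array([-u[1],u[0]])
    d=q[...,:2]-np.array([.5475,-.3196]);t=d@u;k=d@w
    m=(q[...,2]>.09)&(q[...,2]<.108)&(abs(k)<.013)&(t>-.01)&(t<.075)
    p=np.stack([t[m],k[m],q[...,2][m]],1)*1000
    i=(p[:,0]>10)&(p[:,0]<58)
    pp=p[i]
    def f(v):
        dd=np.array([1,v[2],v[3]]);dd/=np.linalg.norm(dd)
        return np.linalg.norm(np.cross(pp-[0,v[0],v[1]],dd),axis=1)-r
    s=least_squares(f,[0,95,0,0],loss="soft_l1");v=s.x
    print("pin n",len(pp),"k,z",v[:2],"yaw",5.7+np.degrees(v[2]),"slope",np.degrees(v[3]),"res",np.median(abs(s.fun)),"nose t",np.percentile(p[:,0],[.3,1,3]))
    print("nose world ~",np.array([.5475,-.3196])+u*np.percentile(p[:,0],.5)/1000+w*v[0]/1000)
E
python3 -c "
from pinfit import *
st()
c=arm.read_camera('wrist');cv2.imwrite('pics/w3.png',c['image']);np.save('w3.npy',c['z_map'])
held(c,arm.sense())
pinfit(c)
for n in('top','scene'):
  print(n);pinfit(arm.read_camera(n))
"
```

```text
6.15 p [ 0.46 -0.33  0.2 ] a 6.105963232417505 tilt [-0.   -0.01 -1.  ] F [ 0.13  0.66 -0.33] w 0.03218262939386014 gf 60.010836124420166 q [-0.74  0.12  1.79  0.    1.24  0.72]
n 10733 axis in tool mm: y,z [  0.56 -18.76] slopes deg y,z [-0.25  0.5 ] res 0.3653405770028044 x range [-21.76  40.49]
pin n 1739 k,z [ 1.44 94.52] yaw -1.8592330218605708 slope 0.014166657768460046 res 0.3541869696784268 nose t [-1.96 -1.17  0.63]
nose world ~ [ 0.55 -0.32]
top
pin n 186 k,z [ 2.4  94.79] yaw -1.9802582618498699 slope -0.6080239903876858 res 0.9529999339354522 nose t [-0.13  0.34  2.53]
nose world ~ [ 0.55 -0.32]
scene
pin n 134 k,z [ 1.57 93.96] yaw -2.4180764094821177 slope -0.04297616260313886 res 0.5834693762445768 nose t [-1.88 -1.46 -0.4 ]
nose world ~ [ 0.55 -0.32]
```

View pics/w3.png

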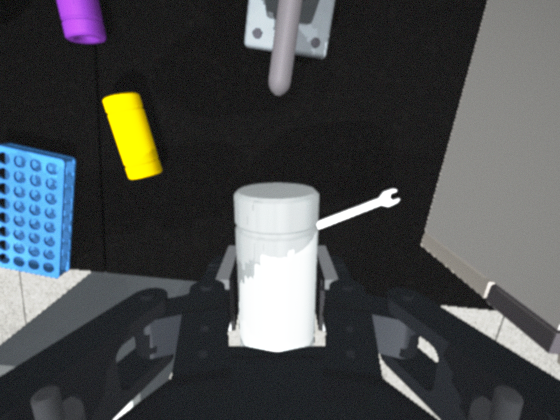

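The picture shows the held sleeve (about 277,265) and the pin ahead with its nose at about (280,90). The pin leans about 8° clockwise from the sleeve, so the gauge's yaw is near -2°. I refit with that heading.

```bash
sed -i 's/np.radians(5.7)/np.radians(-2.)/g; s/"yaw",5.7/"yaw",-2./' pinfit.py
python3 -c "
from pinfit import *
np.set_printoptions(precision=4,suppress=True)
for n in('wrist','top','scene'):
  print(n);pinfit(arm.read_camera(n))
st()"
```

```text
wrist
pin n 1720 k,z [ 1.4968 94.5764] yaw -1.91105297869577 slope -0.08279242107568617 res 0.34728301127748695 nose t [-2.2574 -1.0932  0.8074]
nose world ~ [ 0.5458 -0.318 ]
top
pin n 187 k,z [ 2.7631 95.3656] yaw -2.632895971464144 slope -1.1032114702041065 res 0.9452188792144636 nose t [-0.4672 -0.0597  1.7318]
nose world ~ [ 0.5472 -0.3168]
scene
pin n 130 k,z [ 2.1287 93.7699] yaw -3.247254583398224 slope 0.3868401860699519 res 0.5559423891406605 nose t [-2.0252 -1.486  -0.3056]
nose world ~ [ 0.5457 -0.3174]
6.45 p [ 0.4609 -0.3272  0.2027] a 6.171063836362573 tilt [-0.0003 -0.0004 -1.    ] F [-0.4021 -0.1324 -2.382 ] w 0.03240405794630639 gf 60.010643005371094 q [-0.7415  0.1174  1.783   0.0001  1.2417  0.7216]
```

Scaled: 12.5 cm is 0.1667, 11 cm is 0.1467, 8.3 degrees is 0.0362.

Call:
{"api": "apply_moves", "payload": {"deltas": [[0.0333, -0.0127, 0, 0, 0, 0.0362], [0.0333, -0.0127, 0, 0, 0, 0.0362], [0.0333, -0.0127, 0.0533, 0, 0, 0.0362], [0.0333, -0.0127, 0.1067, 0, 0, 0.0362], [0.0333, -0.0127, 0.1467, 0, 0, 0.0362], [0.0333, -0.0127, 0.1667, 0, 0, 0.0362], [0.0333, -0.0127, 0.1667, 0, 0, 0.0362], [0.0333, -0.0127, 0.1667, 0, 0, 0.0362]]}}

```text
time_s: 7.12
tcp_pos: [0.4841, -0.3153, 0.0771]
tcp_rot: [1.0, -0.019, -0.001, -0.001]
wrist_force: [-0.0, -0.4, -1.5]
width: 0.0323
gripper_force: 60.1
```

```bash
cat > rel.py <<'E'
from pinfit import *
np.set_printoptions(precision=3,suppress=True)
# compare sleeve top/sides with pin in same wrist picture, in tool frame
for i in range(2):
    c=arm.read_camera('wrist');s=arm.sense();held(c,s);pinfit(c)
    M=R.from_quat(s["tcp_rot"]).as_matrix();q=(cloud(c)-s["tcp_pos"])@M*1000
    m=(q[...,0]>40)&(q[...,0]<115)&(abs(q[...,1])<12)&(abs(q[...,2]+20)<13);p=q[m]
    pp=p[(p[:,0]>np.percentile(p[:,0],1)+10)&(p[:,0]<np.percentile(p[:,0],1)+55)]
    def f(v):
        d=np.array([1,v[2],v[3]]);d/=np.linalg.norm(d)
        return np.linalg.norm(np.cross(pp-[60,v[0],v[1]],d),axis=1)-8.2
    r=least_squares(f,[0,-20,0,0],loss="soft_l1");v=r.x
    print("PIN in tool at x=60: y,z",v[:2],"slopes deg",np.degrees(v[2:]),"nose x",np.percentile(p[:,0],[.3,1,3]),len(pp));st()
cv2.imwrite("pics/rel.png",c["image"])
E
python3 rel.py
```

```text
n 10766 axis in tool mm: y,z [ -0.947 -17.437] slopes deg y,z [-0.302  0.688] res 0.3563355625637179 x range [-22.862  39.685]
pin n 4639 k,z [ 1.526 94.556] yaw -1.982426505530086 slope -0.07602270395939224 res 0.3352637424570428 nose t [-2.095 -0.971  0.58 ]
nose world ~ [ 0.546 -0.318]
PIN in tool at x=60: y,z [ -0.792 -15.559] slopes deg [-0.221  0.162] nose x [60.1   61.22  62.776] 4760
7.1667 p [ 0.485 -0.317  0.079] a -2.192402084491713 tilt [ 0.001  0.001 -1.   ] F [-0.158  0.319 -0.764] w 0.03252512901332663 gf 60.07973313331604 q [-0.699  0.296  1.828 -0.     1.015  0.91 ]
n 10600 axis in tool mm: y,z [ -0.486 -18.167] slopes deg y,z [-0.386  0.579] res 0.3482244851618965 x range [-22.205  40.223]
pin n 4737 k,z [ 1.491 94.477] yaw -1.895167474928357 slope 0.09856656271265882 res 0.3355178832875616 nose t [-2.055 -0.935  0.701]
nose world ~ [ 0.546 -0.318]
PIN in tool at x=60: y,z [ -1.531 -13.352] slopes deg [-0.047 -2.043] nose x [40.011 40.03  40.088] 4299
7.2167 p [ 0.486 -0.317  0.08 ] a -2.2051892393609496 tilt [ 0.003  0.002 -1.   ] F [-0.386 -0.503 -0.787] w 0.03237039005116413 gf 60.07954001426697 q [-0.699  0.295  1.827 -0.     1.015  0.91 ]
```

View pics/rel.png

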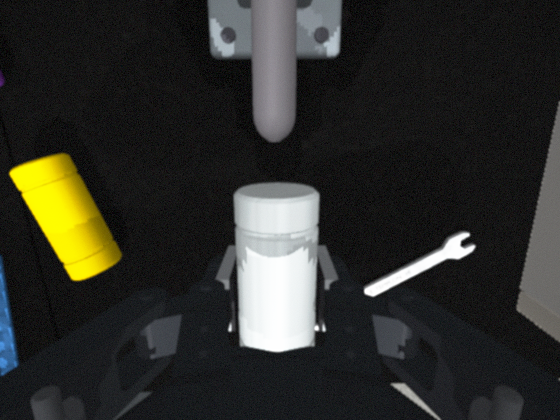

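The picture shows the sleeve and pin nearly in line: nose at about (275,142), sleeve end at about (277,188). The sleeve sits about 1.5 mm high, so I correct that and approach.

Scaled: 1.5 cm is 0.02, 1 cm is 0.0133, 0.5 degrees is 0.0022.

Call:
{"api": "apply_moves", "payload": {"deltas": [[0, 0.0004, 0.002, 0, 0.0022, 0], [0, 0.0004, 0.002, 0, 0.0022, 0], [0.0067, 0.0004, 0.002, 0, 0.0022, 0], [0.0133, 0.0004, 0.002, 0, 0.0022, 0], [0.02, 0.0004, 0.002, 0, 0.0022, 0], [0.02, 0.0004, 0.002, 0, 0.0022, 0], [0.02, 0.0004, 0.002, 0, 0.0022, 0]]}}

```text
time_s: 7.8
tcp_pos: [0.5001, -0.3172, 0.0765]
tcp_rot: [1.0, -0.019, 0.004, 0.0]
wrist_force: [-0.4, -0.4, -1.8]
width: 0.0326
gripper_force: 60.1
```

```bash
python3 -c "
from to import *
np.set_printoptions(precision=4,suppress=True)
st()"
```

```text
7.8 p [ 0.5001 -0.3172  0.0765] a -2.220306898038749 tilt [ 0.0089  0.0002 -1.    ] F [-0.382  -0.4019 -1.8379] w 0.032601420866536744 gf 60.08104205131531 q [-0.6864  0.3202  1.8027  0.0061  1.0114  0.9199]
```

Scaled: 0.4 cm is 0.0053, 0.3 cm is 0.004.

Call:
{"api": "apply_moves", "payload": {"deltas": [[0.0013, 0, 0, 0, 0, 0], [0.0027, 0, 0, 0, 0, 0], [0.004, 0, 0, 0, 0, 0], [0.0053, 0, 0, 0, 0, 0], [0.0053, 0, 0, 0, 0, 0]]}}

```text
time_s: 8.22
tcp_pos: [0.5037, -0.3174, 0.0764]
tcp_rot: [1.0, -0.02, 0.004, 0.0]
wrist_force: [0.1, 0.8, -1.7]
width: 0.0324
gripper_force: 60.1
```

Scaled: 0.2 cm is 0.0027, 0.15 cm is 0.002.

Call:
{"api": "apply_moves", "payload": {"deltas": [[0.0007, 0, 0, 0, 0, 0], [0.0013, 0, 0, 0, 0, 0], [0.002, 0, 0, 0, 0, 0], [0.0027, 0, 0, 0, 0, 0], [0.0027, 0, 0, 0, 0, 0]]}}

```text
time_s: 8.63
tcp_pos: [0.5046, -0.3173, 0.0762]
tcp_rot: [1.0, -0.02, 0.003, -0.0]
wrist_force: [-4.6, 1.3, 0.7]
width: 0.0322
gripper_force: 60.1
```

Scaled: 0.2 cm is 0.0027, 0.1 cm is 0.0013.

Call:
{"api": "apply_moves", "payload": {"deltas": [[0.0013, 0, 0, 0, 0, 0], [0.0027, 0, 0, 0, 0, 0], [0.0027, 0, 0, 0, 0, 0]]}}

```text
time_s: 8.88
tcp_pos: [0.5047, -0.3173, 0.076]
tcp_rot: [1.0, -0.019, 0.001, -0.001]
wrist_force: [-9.1, -0.1, 2.3]
width: 0.0321
gripper_force: 60.3
```

```bash
python3 -c "
from to import *
np.set_printoptions(precision=4,suppress=True)
st()"
```

```text
8.8833 p [ 0.5047 -0.3173  0.076 ] a -2.217785490190978 tilt [ 0.002  -0.0011 -1.    ] F [-9.0633 -0.0742  2.2657] w 0.03211562697272201 gf 60.31802594661713 q [-0.68    0.332   1.7883  0.0024  1.0203  0.9283]
```

It stopped dead at the solid-end position: TCP x 0.5047 is 41 mm short of the nose, and the force was rising. The bore is therefore at the other end. I back off, lift and turn half round.

Scaled: -10 cm is -0.1333, -7 cm is -0.0933, -42 degrees is -0.1833.

Call:
{"api": "apply_moves", "payload": {"deltas": [[-0.04, 0, 0, 0, 0, 0], [-0.08, 0, 0, 0, 0, 0], [-0.08, 0, -0.04, 0, 0, -0.0305], [-0.08, 0, -0.0933, 0, 0, -0.0611], [-0.08, 0, -0.1333, 0, 0, -0.0916], [-0.08, 0, -0.1333, 0, 0, -0.1222], [-0.08, 0, -0.1333, 0, 0, -0.1527], [-0.08, 0, -0.1333, 0, 0, -0.1833]]}}

```text
time_s: 9.55
tcp_pos: [0.4481, -0.3156, 0.1776]
tcp_rot: [0.939, 0.343, 0.006, 0.003]
wrist_force: [0.1, -0.6, -2.7]
width: 0.0321
gripper_force: 60.1
```

Scaled: -56 degrees is -0.2443.

Call:
{"api": "apply_moves", "payload": {"deltas": [[0, 0, 0, 0, 0, -0.2443], [0, 0, 0, 0, 0, -0.2443], [0, 0, 0, 0, 0, -0.2443], [0, 0, 0, 0, 0, -0.2443], [0, 0, 0, 0, 0, -0.2443], [0, 0, 0, 0, 0, -0.2443], [0, 0, 0, 0, 0, -0.2443], [0, 0, 0, 0, 0, -0.2443]]}}

```text
time_s: 10.22
tcp_pos: [0.4475, -0.3151, 0.1762]
tcp_rot: [0.669, 0.744, 0.003, 0.004]
wrist_force: [0.6, 0.1, -1.9]
width: 0.0323
gripper_force: 60.1
```

Scaled: -56 degrees is -0.2443.

Call:
{"api": "apply_moves", "payload": {"deltas": [[0, 0, 0, 0, 0, -0.2443], [0, 0, 0, 0, 0, -0.2443], [0, 0, 0, 0, 0, -0.2443], [0, 0, 0, 0, 0, -0.2443], [0, 0, 0, 0, 0, -0.2443], [0, 0, 0, 0, 0, -0.2443], [0, 0, 0, 0, 0, -0.2443], [0, 0, 0, 0, 0, -0.2443]]}}

```text
time_s: 10.88
tcp_pos: [0.4475, -0.3151, 0.1762]
tcp_rot: [0.241, 0.97, 0.001, 0.005]
wrist_force: [-0.7, 0.3, -1.3]
width: 0.032
gripper_force: 60.1
```

```bash
python3 -c "
from to import *
np.set_printoptions(precision=4,suppress=True)
st();
Rc=R.from_euler('z',180,degrees=True).as_matrix()@Rdown(-2.2)@R.from_euler('y',.5,degrees=True).as_matrix()
to([.484,-.318,.18],Rc)
from held import held
held(arm.read_camera('wrist'),arm.sense())
"
```

```text
10.8833 p [ 0.4475 -0.3151  0.1762] a 152.07543800586365 tilt [-0.0099  0.0043 -0.9999] F [-0.6938  0.2599 -1.2884] w 0.03204903530317006 gf 60.075870752334595 q [-0.7455  0.1013  1.8537  0.0073  1.1782 -1.8317]
delta cm [-3.3625  1.4526 -0.3453] rot deg [  0.2294   1.1043 -25.7226]
n 11010 axis in tool mm: y,z [ -0.2431 -19.2847] slopes deg y,z [-0.1833  0.4952] res 0.36635631815513925 x range [-20.9985  41.2438]
```

Scaled: -3.3 cm is -0.044, 1.5 cm is 0.02, -25.7 degrees is -0.1121.

Call:
{"api": "apply_moves", "payload": {"deltas": [[-0.044, 0.02, -0.004, 0.0009, 0.0048, -0.1121], [-0.044, 0.02, -0.004, 0.0009, 0.0048, -0.1121], [-0.044, 0.02, -0.004, 0.0009, 0.0048, -0.1121], [-0.044, 0.02, -0.004, 0.0009, 0.0048, -0.1121], [-0.044, 0.02, -0.004, 0.0009, 0.0048, -0.1121], [-0.044, 0.02, -0.004, 0.0009, 0.0048, -0.1121], [-0.044, 0.02, -0.004, 0.0009, 0.0048, -0.1121], [-0.044, 0.02, -0.004, 0.0009, 0.0048, -0.1121]]}}

```text
time_s: 11.6
tcp_pos: [0.4829, -0.3175, 0.1793]
tcp_rot: [0.023, 1.0, 0.001, -0.005]
wrist_force: [-0.7, -0.7, -1.4]
width: 0.0324
gripper_force: 60.1
```

```bash
python3 -c "
from to import *
np.set_printoptions(precision=4,suppress=True)
Rc=R.from_euler('z',180,degrees=True).as_matrix()@Rdown(-2.2)@R.from_euler('y',.5,degrees=True).as_matrix()
for i in range(4):
  st();to([.484,-.3166,.0762],Rc);arm.read_camera('top')
"
```

```text
11.6 p [ 0.4829 -0.3175  0.1793] a 177.34163221846228 tilt [ 0.0102  0.0008 -0.9999] F [-0.6641 -0.7218 -1.3984] w 0.032398213169375835 gf 60.07982611656189 q [-0.7001  0.1733  1.7662 -0.0059  1.2106 -2.2224]
delta cm [-0.2107  0.0832 10.3083] rot deg [ 0.0518 -0.0816 -0.4584]
11.65 p [ 0.4829 -0.3175  0.1793] a 177.36157895398495 tilt [ 0.0102  0.0008 -0.9999] F [ 0.5083 -0.4016 -2.2078] w 0.03202374975110309 gf 60.079747438430786 q [-0.7001  0.1733  1.7662 -0.0059  1.2107 -2.2227]
delta cm [-0.2129  0.0855 10.3117] rot deg [ 0.0503 -0.0828 -0.4384]
11.7 p [ 0.4828 -0.3175  0.1793] a 177.37534764622032 tilt [ 0.0103  0.0009 -0.9999] F [-0.6875 -0.5519 -0.6877] w 0.03276628704145289 gf 60.08009433746338 q [-0.7001  0.1734  1.7662 -0.006   1.2107 -2.223 ]
delta cm [-0.217   0.0857 10.3089] rot deg [ 0.0534 -0.0889 -0.4247]
11.75 p [ 0.4828 -0.3175  0.1793] a 177.3943201446157 tilt [ 0.0103  0.0008 -0.9999] F [-0.5511  0.734  -2.0016] w 0.03230542985754644 gf 60.080305337905884 q [-0.7001  0.1733  1.7662 -0.006   1.2108 -2.2233]
delta cm [-0.2185  0.0872 10.3117] rot deg [ 0.0509 -0.0925 -0.4057]
```

Scaled: 10.3 cm is 0.1373, 10 cm is 0.1333, -0.2 degrees is -0.0009.

Call:
{"api": "apply_moves", "payload": {"deltas": [[-0.0027, 0.0011, 0.04, 0, 0, -0.0009], [-0.0027, 0.0011, 0.08, 0, 0, -0.0009], [-0.0027, 0.0011, 0.1067, 0, 0, -0.0009], [-0.0027, 0.0011, 0.1333, 0, 0, -0.0009], [-0.0027, 0.0011, 0.1373, 0, 0, -0.0009], [-0.0027, 0.0011, 0.1373, 0, 0, -0.0009], [-0.0027, 0.0011, 0.1373, 0, 0, -0.0009], [-0.0027, 0.0011, 0.1373, 0, 0, -0.0009]]}}

```text
time_s: 12.47
tcp_pos: [0.4852, -0.3177, 0.0782]
tcp_rot: [0.021, 1.0, -0.001, -0.004]
wrist_force: [0.5, -0.2, -0.8]
width: 0.0327
gripper_force: 60.2
```

```bash
python3 -c "
from to import *
import fit
np.set_printoptions(precision=4,suppress=True)
Rc=R.from_euler('z',180,degrees=True).as_matrix()@Rdown(-2.2)@R.from_euler('y',.5,degrees=True).as_matrix()
c=arm.read_camera('top');arm.read_camera('top');
st();to([.484,-.3166,.0762],Rc)
"
```

```text
12.5667 p [ 0.4851 -0.3177  0.0783] a 177.6444849280258 tilt [ 0.0076 -0.0013 -1.    ] F [ 0.7162  0.017  -0.2606] w 0.03250380395828021 gf 60.15290021896362 q [-0.6978  0.3024  1.8221 -0.0067  1.0223 -2.224 ]
delta cm [0.1171 0.1034 0.2105] rot deg [-0.0753  0.066  -0.1556]
```

Scaled: -1.4 cm is -0.0187, -1 cm is -0.0133, -0.1 degrees is -0.0004.

Call:
{"api": "apply_moves", "payload": {"deltas": [[0, 0.0013, 0.0027, 0, 0, -0.0004], [-0.0067, 0.0013, 0.0027, 0, 0, -0.0004], [-0.0133, 0.0013, 0.0027, 0, 0, -0.0004], [-0.0187, 0.0013, 0.0027, 0, 0, -0.0004], [-0.0187, 0.0013, 0.0027, 0, 0, -0.0004], [-0.0187, 0.0013, 0.0027, 0, 0, -0.0004]]}}

```text
time_s: 13.07
tcp_pos: [0.4983, -0.3162, 0.0741]
tcp_rot: [0.019, 1.0, 0.001, -0.005]
wrist_force: [-0.8, -0.1, -0.9]
width: 0.0327
gripper_force: 60.2
```

Scaled: -0.5 cm is -0.0067, -0.4 cm is -0.0053.

Call:
{"api": "apply_moves", "payload": {"deltas": [[-0.0013, 0, 0, 0, 0, 0], [-0.0027, 0, 0, 0, 0, 0], [-0.004, 0, 0, 0, 0, 0], [-0.0053, 0, 0, 0, 0, 0], [-0.0067, 0, 0, 0, 0, 0], [-0.0067, 0, 0, 0, 0, 0]]}}

```text
time_s: 13.57
tcp_pos: [0.5031, -0.3164, 0.0741]
tcp_rot: [0.02, 1.0, 0.001, -0.005]
wrist_force: [0.3, 0.3, -1.7]
width: 0.0327
gripper_force: 60.2
```

Scaled: -0.3 cm is -0.004, -0.2 cm is -0.0027.

Call:
{"api": "apply_moves", "payload": {"deltas": [[-0.0013, 0, 0, 0, 0, 0], [-0.0027, 0, 0, 0, 0, 0], [-0.004, 0, 0, 0, 0, 0], [-0.004, 0, 0, 0, 0, 0]]}}

```text
time_s: 13.9
tcp_pos: [0.5061, -0.3165, 0.0741]
tcp_rot: [0.02, 1.0, 0.001, -0.005]
wrist_force: [0.2, -0.0, -0.3]
width: 0.0323
gripper_force: 60.2
```

Scaled: -0.4 cm is -0.0053, -0.3 cm is -0.004.

Call:
{"api": "apply_moves", "payload": {"deltas": [[0, 0, -0.0013, 0, 0, 0], [-0.0013, 0, -0.0013, 0, 0, 0], [-0.0027, 0, -0.0013, 0, 0, 0], [-0.004, 0, -0.0013, 0, 0, 0], [-0.0053, 0, -0.0013, 0, 0, 0], [-0.0053, 0, -0.0013, 0, 0, 0]]}}

```text
time_s: 14.4
tcp_pos: [0.5101, -0.3167, 0.075]
tcp_rot: [0.02, 1.0, 0.001, -0.005]
wrist_force: [0.1, -0.3, -0.0]
width: 0.0326
gripper_force: 60.2
```

Scaled: -0.3 cm is -0.004, -0.2 cm is -0.0027.

Call:
{"api": "apply_moves", "payload": {"deltas": [[-0.0013, 0, 0, 0, 0, 0], [-0.0027, 0, 0, 0, 0, 0], [-0.004, 0, 0, 0, 0, 0], [-0.004, 0, 0, 0, 0, 0]]}}

```text
time_s: 14.73
tcp_pos: [0.5131, -0.3168, 0.075]
tcp_rot: [0.02, 1.0, 0.001, -0.005]
wrist_force: [-0.2, -0.2, -1.5]
width: 0.0321
gripper_force: 60.2
```

The nose is entering the bore with no force. I carry on gently.

Scaled: -0.5 cm is -0.0067, -0.4 cm is -0.0053.

Call:
{"api": "apply_moves", "payload": {"deltas": [[-0.0013, 0, 0, 0, 0, 0], [-0.0027, 0, 0, 0, 0, 0], [-0.004, 0, 0, 0, 0, 0], [-0.0053, 0, 0, 0, 0, 0], [-0.0067, 0, 0, 0, 0, 0], [-0.0067, 0, 0, 0, 0, 0]]}}

```text
time_s: 15.23
tcp_pos: [0.5181, -0.317, 0.0749]
tcp_rot: [0.02, 1.0, 0.001, -0.005]
wrist_force: [0.3, 0.4, -2.9]
width: 0.0324
gripper_force: 60.2
```

Scaled: -0.5 cm is -0.0067, -0.4 cm is -0.0053.

Call:
{"api": "apply_moves", "payload": {"deltas": [[-0.0013, 0, 0, 0, 0, 0], [-0.0027, 0, 0, 0, 0, 0], [-0.004, 0, 0, 0, 0, 0], [-0.0053, 0, 0, 0, 0, 0], [-0.0067, 0, 0, 0, 0, 0], [-0.0067, 0, 0, 0, 0, 0]]}}

```text
time_s: 15.73
tcp_pos: [0.5231, -0.3172, 0.0749]
tcp_rot: [0.02, 1.0, 0.001, -0.005]
wrist_force: [-0.5, -0.3, -2.3]
width: 0.0325
gripper_force: 60.2
```

Scaled: -0.4 cm is -0.0053, -0.3 cm is -0.004.

Call:
{"api": "apply_moves", "payload": {"deltas": [[-0.0013, 0, 0, 0, 0, 0], [-0.0027, 0, 0, 0, 0, 0], [-0.004, 0, 0, 0, 0, 0], [-0.0053, 0, 0, 0, 0, 0], [-0.0053, 0, 0, 0, 0, 0]]}}

```text
time_s: 16.15
tcp_pos: [0.5271, -0.3174, 0.0748]
tcp_rot: [0.02, 1.0, 0.001, -0.005]
wrist_force: [-0.1, 1.3, -1.7]
width: 0.0325
gripper_force: 60.2
```

Scaled: -0.3 cm is -0.004, -0.2 cm is -0.0027.

Call:
{"api": "apply_moves", "payload": {"deltas": [[-0.0013, 0, 0, 0, 0, 0], [-0.0027, 0, 0, 0, 0, 0], [-0.004, 0, 0, 0, 0, 0], [-0.004, 0, 0, 0, 0, 0]]}}

```text
time_s: 16.48
tcp_pos: [0.53, -0.3175, 0.0748]
tcp_rot: [0.02, 1.0, 0.001, -0.005]
wrist_force: [-0.5, 0.2, -1.4]
width: 0.0326
gripper_force: 60.2
```

Scaled: -0.2 cm is -0.0027, -0.1 cm is -0.0013.

Call:
{"api": "apply_moves", "payload": {"deltas": [[-0.0013, 0, 0, 0, 0, 0], [-0.0027, 0, 0, 0, 0, 0], [-0.0027, 0, 0, 0, 0, 0]]}}

```text
time_s: 16.73
tcp_pos: [0.532, -0.3175, 0.0747]
tcp_rot: [0.02, 1.0, 0.001, -0.005]
wrist_force: [0.5, -0.0, -1.1]
width: 0.0326
gripper_force: 60.2
```

Scaled: -0.15 cm is -0.002, -0.1 cm is -0.0013.

Call:
{"api": "apply_moves", "payload": {"deltas": [[-0.0013, 0, 0, 0, 0, 0], [-0.002, 0, 0, 0, 0, 0], [-0.002, 0, 0, 0, 0, 0]]}}

```text
time_s: 16.98
tcp_pos: [0.5331, -0.3175, 0.0746]
tcp_rot: [0.02, 1.0, 0.001, -0.006]
wrist_force: [-1.3, -0.4, -1.5]
width: 0.0324
gripper_force: 60.2
```

Scaled: -0.15 cm is -0.002, -0.1 cm is -0.0013.

Call:
{"api": "apply_moves", "payload": {"deltas": [[-0.0013, 0, 0, 0, 0, 0], [-0.002, 0, 0, 0, 0, 0], [-0.002, 0, 0, 0, 0, 0]]}}

```text
time_s: 17.23
tcp_pos: [0.5332, -0.3175, 0.0745]
tcp_rot: [0.019, 1.0, 0.001, -0.007]
wrist_force: [-6.1, 0.1, 1.8]
width: 0.0323
gripper_force: 60.2
```

It stopped on the bore's floor at 0.5332, about 28.5 mm beyond the other end's stop, with 6 N and low side forces. It is fully home, so I draw it off.

Scaled: 9 cm is 0.12, 7 cm is 0.0933.

Call:
{"api": "apply_moves", "payload": {"deltas": [[0.0067, 0, 0, 0, 0, 0], [0.016, 0, 0, 0, 0, 0], [0.0267, 0, 0, 0, 0, 0], [0.04, 0, 0, 0, 0, 0], [0.0533, 0, 0, 0, 0, 0], [0.0667, 0, 0, 0, 0, 0], [0.0933, 0, 0, 0, 0, 0], [0.12, 0, 0, 0, 0, 0]]}}

```text
time_s: 17.9
tcp_pos: [0.4438, -0.3141, 0.0758]
tcp_rot: [0.019, 1.0, 0.0, -0.005]
wrist_force: [-0.5, -0.6, -1.3]
width: 0.0324
gripper_force: 60.2
```

Call:
{"api": "apply_moves", "payload": {"deltas": [[0, 0, -0.0533, 0, 0, 0], [0, 0, -0.1067, 0, 0, 0], [0, 0, -0.16, 0, 0, 0], [0, 0, -0.2133, 0, 0, 0], [0, 0, -0.2667, 0, 0, 0], [0, 0, -0.2667, 0, 0, 0]]}}

```text
time_s: 18.4
tcp_pos: [0.4504, -0.318, 0.2868]
tcp_rot: [0.02, 1.0, -0.006, 0.002]
wrist_force: [1.7, -1.3, -0.7]
width: 0.0321
gripper_force: 60.3
```

```bash
python3 -c "
from to import *
np.set_printoptions(precision=4,suppress=True)
st()
# final: tool z radial outward (heading b), tool -x up (bore at -x)
for P in ([.47,-.15,.34],[.5,-.1,.32]):
  b=np.arctan2(P[1],P[0]);z=np.array([np.cos(b),np.sin(b),0]);x=np.array([0,0,-1.])
  Rt=np.stack([x,np.cross(z,x),z],1);print(np.degrees(b));to(P,Rt)
"
```

```text
18.4 p [ 0.4504 -0.318   0.2868] a 177.73302408869355 tilt [-0.004  -0.0113 -0.9999] F [ 1.6625 -1.3446 -0.7427] w 0.03206830687016254 gf 60.2670693397522 q [-0.7387  0.012   1.7339 -0.0061  1.3854 -2.2688]
-17.7004277886672
delta cm [-1.3186 16.7993 -5.5058] rot deg [ 11.6254 -89.0886  12.5834]
-11.309932474020215
delta cm [-4.1104 21.9364 -3.5523] rot deg [  6.6037 -89.5132   7.5865]
```

```bash
cat > fin.py <<'E'
from to import *
np.set_printoptions(precision=4,suppress=True)
st()
P=[.58,-.18,.36]
b=np.arctan2(P[1],P[0]);z=np.array([np.cos(b),np.sin(b),0]);x=np.array([0,0,-1.])
to(P,np.stack([x,np.cross(z,x),z],1))
E
python3 fin.py
```

```text
18.4 p [ 0.4504 -0.318   0.2868] a 177.73302408869355 tilt [-0.004  -0.0113 -0.9999] F [ 1.6625 -1.3446 -0.7427] w 0.03206830687016254 gf 60.2670693397522 q [-0.7387  0.012   1.7339 -0.0061  1.3854 -2.2688]
delta cm [-12.4367  14.2149  -7.4318] rot deg [ 11.265  -89.1259  12.2248]
```

Scaled: 14.2 cm is 0.1893, -12.4 cm is -0.1653, -89.1 degrees is -0.3888.

Call:
{"api": "apply_moves", "payload": {"deltas": [[-0.1653, 0.1893, -0.0987, 0.0493, -0.3888, 0.0532], [-0.1653, 0.1893, -0.0987, 0.0493, -0.3888, 0.0532], [-0.1653, 0.1893, -0.0987, 0.0493, -0.3888, 0.0532], [-0.1653, 0.1893, -0.0987, 0.0493, -0.3888, 0.0532], [-0.1653, 0.1893, -0.0987, 0.0493, -0.3888, 0.0532], [-0.1653, 0.1893, -0.0987, 0.0493, -0.3888, 0.0532], [-0.1653, 0.1893, -0.0987, 0.0493, -0.3888, 0.0532], [-0.1653, 0.1893, -0.0987, 0.0493, -0.3888, 0.0532]]}}

```text
time_s: 19.07
tcp_pos: [0.5764, -0.1764, 0.3489]
tcp_rot: [0.081, 0.879, -0.069, 0.465]
wrist_force: [1.4, 2.8, -2.1]
width: 0.0324
gripper_force: 60.5
```

```bash
python3 fin.py
```

```text
19.0667 p [ 0.5764 -0.1764  0.3489] a 172.03568187701399 tilt [-0.8291 -0.0465 -0.5572] F [ 1.3667  2.8281 -2.0624] w 0.03240646626666085 gf 60.51385045051575 q [-0.5395 -0.4161  2.2257  0.6067  0.4451 -2.3572]
delta cm [-1.1471 -0.3285 -0.262 ] rot deg [  4.3719 -33.7477   4.1585]
```

Run:
```python
import numpy as np
from scipy.optimize import least_squares
from rig import arm
from scipy.spatial.transform import Rotation as R
D=[([.1822,-.5979,.2313],.2169,1.6134,1.3113),([.5164,.1613,.1988],.0699,1.8422,1.2304),([.4829,-.3175,.1793],.1733,1.7662,1.2106),([.5047,-.3173,.076],.332,1.7883,1.0203),([.4504,-.318,.2868],.012,1.7339,1.3854),([.5001,-.3172,.0765],.3202,1.8027,1.0114),([.5189,.1619,.0261],.31,1.93,.89)]
s=arm.sense();q=s["qpos"];zt=R.from_quat(s["tcp_rot"]).as_matrix()[:,2]
def f(v):
    a,d,l2,l3,L=v;o=[]
    for p,q2,q3,q5 in D:
        o+=[a+l2*np.sin(q2)+l3*np.sin(q2+q3)+L*np.sin(q2+q3+q5)-np.hypot(p[0],p[1]),d+l2*np.cos(q2)+l3*np.cos(q2+q3)+L*np.cos(q2+q3+q5)-p[2]]
    w=s["tcp_pos"]-L*zt
    o+=[a+l2*np.sin(q[1])+l3*np.sin(q[1]+q[2])-np.hypot(w[0],w[1]),d+l2*np.cos(q[1])+l3*np.cos(q[1]+q[2])-w[2]]
    return o
r=least_squares(f,[0,.15,.4,.4,.2]);a,d,l2,l3,L=r.x;print(r.x,np.abs(r.fun).max())
for q5 in(.35,.5):
  for q3 in(1.3,1.5,1.7,1.9):
    q2=np.pi/2-q5-q3
    print(q5,q2,q3,"r",a+l2*np.sin(q2)+l3*np.sin(q2+q3)+L,"z",d+l2*np.cos(q2)+l3*np.cos(q2+q3))
```

```text
[-0.00676716  0.27240807  0.39191763  0.55616398  0.27742479] 0.00993003035198281
0.35 -0.07920367320510358 1.3 r 0.7620940289005117 z 0.8538044637515515
0.35 -0.27920367320510353 1.5 r 0.6850942238358371 z 0.8398561837154785
0.35 -0.4792036732051035 1.7 r 0.6124003838521673 z 0.8108884408902041
0.35 -0.6792036732051034 1.9 r 0.5469105829509741 z 0.7680560877691733
0.5 -0.2292036732051035 1.3 r 0.6696929372846736 z 0.920715346522874
0.5 -0.42920367320510344 1.5 r 0.5956421619498197 z 0.8954169835665563
0.5 -0.6292036732051034 1.7 r 0.5280934808196409 z 0.8559112855783414
0.5 -0.8292036732051034 1.9 r 0.4697398466486078 z 0.8037732200695805
```

```bash
sed -i 's/^P=.*/P=[.564,-.205,.85]/' fin.py
python3 - <<'E'
from h import *
for n in("top","scene"):
    q=cloud(arm.read_camera(n))
    for lo,hi in((.35,.5),(.5,.7),(.7,1.0)):
        m=(q[...,2]>lo)&(q[...,2]<hi)&(q[...,0]>.55);p=q[m]
        if len(p): print(n,lo,len(p),np.round(np.percentile(p,[1,50,99],axis=0),2).tolist())
E
python3 fin.py
```

```text
top 0.35 27491 [[0.56, -0.49, 0.35], [0.83, 0.13, 0.38], [0.86, 0.35, 0.5]]
top 0.5 1783 [[0.85, -0.01, 0.5], [0.86, 0.16, 0.51], [0.86, 0.28, 0.52]]
scene 0.35 12496 [[0.55, -0.22, 0.35], [1.08, -0.02, 0.37], [1.1, 0.31, 0.44]]
scene 0.5 931 [[0.55, -0.5, 0.54], [0.56, -0.49, 0.55], [0.57, -0.49, 0.57]]
19.1667 p [ 0.5716 -0.1734  0.3365] a 171.3807051373264 tilt [-0.8172 -0.0387 -0.575 ] F [-1.4588  0.7721 -3.8736] w 0.032868077514674514 gf 60.59766411781311 q [-0.5406 -0.4137  2.2374  0.601   0.4539 -2.3513]
delta cm [-41.8103  -5.2378 -29.5347] rot deg [  7.265  -34.9077   4.6604]
```

Scaled: -41.8 cm is -0.5573, -29.5 cm is -0.3933.

Call:
{"api": "apply_moves", "payload": {"deltas": [[-0.5573, -0.0693, -0.3933, 0, 0, 0], [-0.5573, -0.0693, -0.3933, 0, 0, 0], [-0.5573, -0.0693, -0.3933, 0, 0, 0], [-0.5573, -0.0693, -0.3933, 0, 0, 0], [-0.5573, -0.0693, -0.3933, 0, 0, 0], [-0.5573, -0.0693, -0.3933, 0, 0, 0]]}}

```text
time_s: 19.67
tcp_pos: [0.5693, -0.1913, 0.6022]
tcp_rot: [0.082, 0.88, -0.07, 0.462]
wrist_force: [0.7, 0.4, -1.3]
width: 0.0327
gripper_force: 60.5
```

```bash
python3 fin.py
```

```text
19.6667 p [ 0.5693 -0.1913  0.6022] a 171.88570577030788 tilt [-0.825  -0.0472 -0.5632] F [ 0.7414  0.3604 -1.2894] w 0.03266973367373616 gf 60.50650119781494 q [-0.5836 -0.4862  1.8089  0.3584  0.9063 -2.052 ]
delta cm [-20.2569  -2.6206 -14.1078] rot deg [  6.8555 -34.0719   4.9863]
```

Scaled: -20.3 cm is -0.2707, -14.1 cm is -0.188, -34.1 degrees is -0.1488.

Call:
{"api": "apply_moves", "payload": {"deltas": [[-0.2707, -0.0347, -0.188, 0.0301, -0.1488, 0.0218], [-0.2707, -0.0347, -0.188, 0.0301, -0.1488, 0.0218], [-0.2707, -0.0347, -0.188, 0.0301, -0.1488, 0.0218], [-0.2707, -0.0347, -0.188, 0.0301, -0.1488, 0.0218], [-0.2707, -0.0347, -0.188, 0.0301, -0.1488, 0.0218], [-0.2707, -0.0347, -0.188, 0.0301, -0.1488, 0.0218], [-0.2707, -0.0347, -0.188, 0.0301, -0.1488, 0.0218], [-0.2707, -0.0347, -0.188, 0.0301, -0.1488, 0.0218]]}}

```text
time_s: 20.33
tcp_pos: [0.5633, -0.2037, 0.8531]
tcp_rot: [0.121, 0.694, -0.123, 0.699]
wrist_force: [0.2, 0.3, -2.0]
width: 0.0319
gripper_force: 60.6
```

```bash
python3 fin.py
```

```text
20.3333 p [ 0.5633 -0.2037  0.8531] a -23.07235661127301 tilt [-1.     -0.0004  0.0079] F [ 0.1991  0.2845 -1.985 ] w 0.03192665767949606 gf 60.638405084609985 q [-0.5867 -0.5747  1.7191  0.5415  0.4785 -2.0597]
delta cm [ 0.306  -0.1038  0.1055] rot deg [0.0897 0.4529 0.0249]
```

Scaled: 0.2 cm is 0.0027, 0.4 degrees is 0.0017.

Call:
{"api": "apply_moves", "payload": {"deltas": [[0.0027, 0, 0, 0, 0.0017, 0], [0.0027, 0, 0, 0, 0.0017, 0], [0.0027, 0, 0, 0, 0.0017, 0], [0.0027, 0, 0, 0, 0.0017, 0], [0.0027, 0, 0, 0, 0.0017, 0], [0.0027, 0, 0, 0, 0.0017, 0], [0.0027, 0, 0, 0, 0.0017, 0], [0.0027, 0, 0, 0, 0.0017, 0]]}}

```text
time_s: 21.0
tcp_pos: [0.5651, -0.2042, 0.844]
tcp_rot: [0.123, 0.698, -0.12, 0.695]
wrist_force: [0.1, 0.3, -1.7]
width: 0.0323
gripper_force: 60.6
```

```bash
python3 -c "
from held import *
import fit
np.set_printoptions(precision=3,suppress=True)
c=arm.read_camera('wrist');st();held(c,arm.sense())
t=arm.read_camera('top');fit.sleeves(t)
s=arm.read_camera('scene')
cv2.imwrite('pics/end.png',cv2.resize(np.hstack([c['image'],t['image']]),(800,300)))
cv2.imwrite('pics/s.png',s['image']);print(np.abs(arm.sense()['qvel']).max())
for n in('top','scene'):
  for k in('cylinder','beaker'):print(n,k,[(round(d['conf'],2),d['xy']) for d in arm.place_of(n,k)[:1]])
"
```

```text
21.05 p [ 0.565 -0.204  0.844] a 134.44941419611396 tilt [-1.     0.003 -0.005] F [-0.204 -0.541 -1.798] w 0.03251238103330727 gf 60.638930797576904 q [-0.586 -0.574  1.728  0.538  0.482 -2.056]
n 9966 axis in tool mm: y,z [ -0.253 -19.951] slopes deg y,z [-0.269  0.189] res 0.32474626186055566 x range [-20.506  41.05 ]
sleeve [0.612 0.175] mid [0.612 0.175] 95.72816076820736 [-0.039  0.038] [0.009 0.023] ztop [0.06  0.064 0.066] [139 221  38  18 525]
0.0018573552671494176
top cylinder [(0.9, [306.6, 165.9])]
top beaker [(0.58, [271.2, 155.6])]
scene cylinder [(0.66, [345.3, 243.9])]
scene beaker [(0.57, [337.2, 212.4])]
```

View pics/end.png

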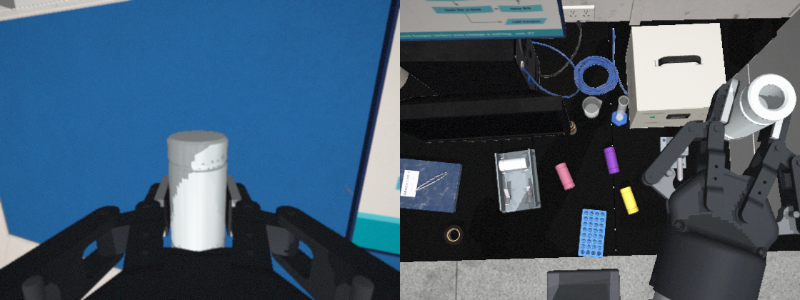

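The top view shows the held sleeve with its bore facing up (about 770,95 in the composite). The rear sleeve is still in the cradle (about 513,165), and the cylinder and beaker are standing (about 620,110 and 592,105). The arm is still, so I hand in.

```bash
python3 -c "
from rig import arm
print(arm.job_done())"
```

```text
the job is handed in; nothing more can be done
None
```

I found the bore by feel, proved it fully home on the gauge pin with about 6 N, and handed in at about 21 s with the sleeve held bore-up and still, about 0.84 m above the worktop; the rear sleeve is still in the cradle, and the cylinder and beaker are standing.

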